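# Tug-test the latched instrument box, then turn it over to drain

### The arm

A 7-joint arm with a two-finger parallel gripper is mounted at the origin on a cart in front of the work surface, level with it; the furniture and walls round the work are solid. World frame = base frame: x ahead of the robot, y to its left, z up, the work surface at z = 0. Lengths are in m, angles in rad, forces in N, time in s.
With the tool pointing down it reaches from about 0.425 to 0.925 m from the base axis. Payload 6.8 kg.
Tool frame: the origin (TCP) lies at the very end of the fingers, on their centre line; the grasp point (between the pads) lies bot.grip_point_offset behind it (bot.grip_point_offset is the distance from the TCP to the grasp point, in m); z points along the fingers, y is the line along which they close (so a half turn about z gives the same grasp; the last joint's range is limited). The gripper opens to 85 mm and grips with 20 to 120 N. Pads are 22 mm wide; open, the fingers measure 114 mm over their backs; the gripper's body (76 mm by 85 mm) begins 54 mm behind the grasp point. The pads swing forward as they close: fully open they stand 13 mm farther back than shut.
Start: joints at [1.088, 0.477, 0.022, 1.555, -0.011, 1.109, -0.083], TCP at [0.247, -0.628, 0.231] pointing down, gripper open.
Joint ranges: [-2.96, 2.96], [-0.34, 2.1], [-1.41, 1.46], [0.24, 2.44], [-1.37, 4.51], [0.17, 1.92], [-2.96, 2.96]. Speed limits (rad/s): [2.39, 2.39, 3.14, 3.14, 3.14, 3.14, 3.14].

### API

Orientations are given as a unit quaternion [w, x, y, z].
In Python, from station import bot, imaging gives the robot as it stands. The module is installed in compiled form; this text tells all that it offers.
- The arm moves only by the tool carry_out, never from a script. Its argument "targets" is one flat list of numbers, 5 for each row, row after row: the closure in counts, from 0 (fully open) to 255 (shut), then the shift along the world's x, y, z in mm, then the turn about the world's z in degrees. A call has 1 to 20 rows; each row shifts and turns the commanded pose from where the row before left it; what a row does not reach is not made up. A row lasts 1/10 s, in which the tool goes at most 50 mm and 8.59 degrees, less where a joint would pass 70% of its speed; a pose out of reach is approached as far as the arm can. A call is refused whole if a number of a shift passes 50 or a number of a turn 8.59, either way. A call with a gripper value outside its range is refused whole. The fingers move at their own pace and stop on an object; "newtons" is the grip in N (left out, the last holds). Time passes only in rows, so rows that do not move let the fingers close. It gives the time, the measured TCP pose, the force, the opening and the grip force at its end, in the units of the state.
- bot.get_obs(): the state, without advancing time (a new reading comes with each control period).
- imaging.read_camera(name): name is "side" or "top"; returns a dict with "frame" (384x512x3 uint8, red, green, blue), "fov_y" (degrees; the focal length in pixels is half the picture's height over the tangent of half this angle, whatever the lens; pixels are square), "cx", "cy" (the principal point, pixels), "pose" (4x4, takes a point from camera to world coordinates). Camera axes: x right, y up, looking along -z (the intrinsics and any distortion apply to the point x, -y, -z); pixel columns grow to the right and rows downward; lengths in m; the calibration is good to about 2 mm. A picture is of the moment at which its call begins. There is no depth.
- bot.hand_in(): hands the job in; it is judged then, once.
The state is a dict: "t": time; "q": joint angles; "joint_vel": joint speeds; "joint_torque": joint torques, N m; "eef_pos": TCP position; "tool_rot": TCP orientation; "contact_force": force on the tool from outside, world axes, zero at the start; "torque": the same for the moment, N m; "gripper_width": opening from 0.0 (shut) to 1.0 (fully open); "grasp_force": force on a finger pad.
Only numpy, scipy, OpenCV 4.12 (cv2) and the standard library are available. Lean on these libraries where they do the work, as an engineer would, in place of code of your own. Each camera call takes 0.05 s, during which the arm holds its last target. There are 200 camera calls.

### The job

One of the two turn-over stands holds the closed instrument box with the upright tab on its lid. Tug the box up firmly by its tab, until its catches stop it, hold it there a moment to make sure they hold, and let it settle back; then swing its cradle over by the grip bar until the box is fully upside down, and let go. Leave the other stand, with the open basket, as it is.

Things in the scene. Friction and masses are not known exactly. Their poses are not given: they have to be found in the camera images.
- box_stand: The stand that holds the closed box: a fixed steel base plate 130 x 250 x 10 mm with two upright posts 220 mm apart along its y axis; origin at the centre of the plate's underside on the worktop, z up. The cradle turns on a pivot line parallel to the stand's y axis, 105 mm above the origin. At the start the cradle lies level, with the grip bar on the stand's -x side (towards the robot, give or take 17 degrees). The other stand is alike but for its open basket.
- tab (a point): Grip point on the closed box's tab: the tab is an upright aluminium plate in the middle of the lid, 12 mm thick along the cradle's x, 44 mm long along y, 36 mm high above the lid; this point is 23 mm above the lid and 13 mm below the tab's top (at the start 67 mm above the pivot line). The box is 68 (x) x 144 (y) x 44 mm and sits in the cradle under two sheet-metal catches at its y ends, 60 mm above the pivot line. Axes at the start are those of the stand.
- box_bar (a point): Middle of the box cradle's grip bar: a grey sleeve 14 mm thick, 90 mm long along the stand's y axis, spinning freely on its rod. It lies 100 mm from the pivot line and level with it at the start, on two rods 120 mm apart; the rest of the cradle begins 63 mm inward from its centre line. It swings up over the top (205 mm above the worktop) to the stand's +x side.
- box_lift (a joint): How far the closed box is pulled out of its cradle against its catches, m: 0 seated, 0.008 hard stop. The catches are sprung, about 0.7 N per mm, on top of the box's weight of 1.5 to 3 N; let go, it settles back by itself. Upside down the box hangs 2 to 5 mm out.
- box_cradle (a joint): Turn of the box's cradle about the pivot, rad: 0 level with the box upright and the bar on the stand's -x side, 3.14 fully upside down against the stop with the bar on the +x side, at the same height as at the start. It grows as the bar goes up and over. Stiff pivot: it takes 1 to 4 N at the bar and stays where it is left.
- basket_cradle (a joint): The same turn of the other stand's cradle, which carries an open basket of the same size, without lid or tab, with a nipper lying loose in it; 0 at the start and to stay there.

How it is judged:
By the outcome, as a careful person would: the job done as asked, in the order asked, and still so for the second after the job is handed in, with the robot touching nothing.
It also fails if it takes over 51 s, if anything falls off the work surface, if the arm or the gripper's body presses on something with over 40 N, if the wrist force passes 120 N, or if a joint passes its speed limit or range.

## Working session

There is one attempt and no reset: what is moved stays moved. The work goes in short steps, Python scripts to look and compute and a tool call to move; the robot and the scene stay as the last step left them, time stands still between calls to the robot, and variables do not carry over. Pictures are saved under pics/ and viewed, at most 10 in all, crops included, and the job is handed in when it is done.

Besides the shell and the picture viewer there is one more tool, called after "Request:" as name(argument=value, ...) on one line, values as JSON. carry_out: Moves the arm, as the interface text tells. Its arguments: {"type":"object","properties":{"targets":{"type":"array","items":{"type":"number"}},"newtons":{"type":"number"}},"required":["targets"]}

```bash
mkdir -p pics
cat > h.py <<'E'
import numpy as np,cv2
from station import bot,imaging
def cam(n,save=None):
    c=imaging.read_camera(n)
    if save: cv2.imwrite(f'pics/{save}.png',c['frame'][:,:,::-1])
    return c
def ray(c,u,v):
    f=c['frame'].shape[0]/2/np.tan(np.radians(c['fov_y'])/2)
    P=np.array(c['pose']); d=P[:3,:3]@np.array([(u-c['cx'])/f,-(v-c['cy'])/f,-1]); return P[:3,3],d
def onz(c,u,v,z):
    o,d=ray(c,u,v); return o+d*(z-o[2])/d[2]
def proj(c,p):
    f=c['frame'].shape[0]/2/np.tan(np.radians(c['fov_y'])/2)
    P=np.array(c['pose']); q=P[:3,:3].T@(np.array(p)-P[:3,3]); return c['cx']-f*q[0]/q[2],c['cy']+f*q[1]/q[2]
E
python3 - <<'E'
from h import *
for n in('top','side'):
    c=cam(n,n+'0'); print({k:v for k,v in c.items() if k!='frame'})
print(bot.get_obs(),bot.grip_point_offset)
E
```

```text
{'fov_y': 44.76105471227052, 'cx': 251.73050510530118, 'cy': 186.93817318802542, 'pose': array([[ 0.01381321,  0.98294385, -0.18338644,  0.31056223],
       [-0.99960932,  0.01803174,  0.02135588,  0.00416421],
       [ 0.0242984 ,  0.1830198 ,  0.9828089 ,  1.13896613],
       [ 0.        ,  0.        ,  0.        ,  1.        ]])}
{'fov_y': 57.49653532174162, 'cx': 248.8798013039128, 'cy': 192.8885851555234, 'pose': array([[ 0.99980846,  0.01714105, -0.0094465 ,  0.49730698],
       [-0.01589842,  0.42980039, -0.90278395, -0.80901027],
       [-0.01141456,  0.90276121,  0.42999058,  0.48348533],
       [ 0.        ,  0.        ,  0.        ,  1.        ]])}
{'t': 0.1, 'q': array([ 1.08790739,  0.47771471,  0.02235423,  1.55636351, -0.01147564,
        1.10933739, -0.08310235]), 'joint_vel': array([ 0.00116956, -0.00057844,  0.00052305, -0.00438384, -0.00083037,
        0.00034549,  0.00103645]), 'joint_torque': array([ 3.39767692e-03, -5.97763467e+01,  1.61253210e+00, -2.81956851e+01,
        1.26213711e-02,  5.04552459e-03, -2.21426248e-06]), 'eef_pos': array([ 0.24687404, -0.62764088,  0.23042041]), 'tool_rot': array([-8.15128744e-04,  9.82490936e-01,  1.86308459e-01, -2.31271604e-04]), 'contact_force': array([-0.09959234, -0.05400326, -0.46351185]), 'torque': array([-0.03218822, -0.00200195,  0.00079926]), 'grasp_force': 0.0, 'gripper_width': 1.0002399340885395} 0.0187
```

View pics/top0.png

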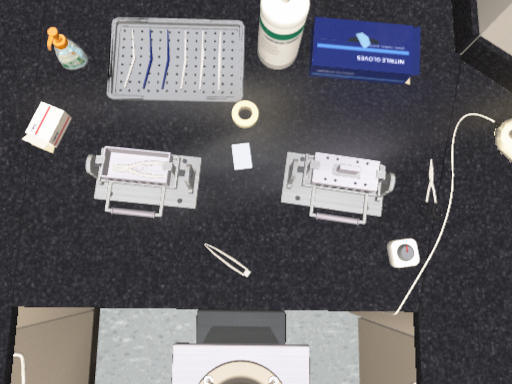

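View pics/side0.png

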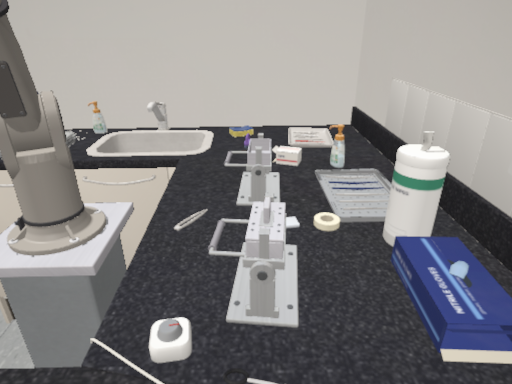

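The right-hand stand in the top view (around pixel 335,185) holds the closed box with its tab at about (348,170) and its bar at about (338,217). The left stand (150,180) has the open basket. Next I'll zoom in.

Run:
```python
from h import *
a=cv2.imread('pics/top0.png')[140:235,270:410]; b=cv2.imread('pics/side0.png')[185:325,195:315]
a=cv2.resize(a,None,fx=5.5,fy=5.5,interpolation=cv2.INTER_CUBIC); cv2.imwrite('pics/ta.png',a)
b=cv2.resize(b,None,fx=4.2,fy=4.2,interpolation=cv2.INTER_CUBIC); cv2.imwrite('pics/sb.png',b)
```

```text
(no output)
```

View pics/ta.png

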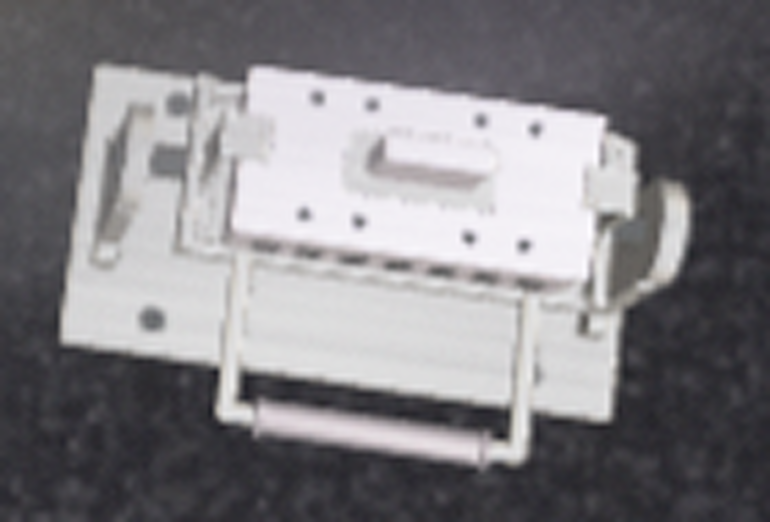

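View pics/sb.png

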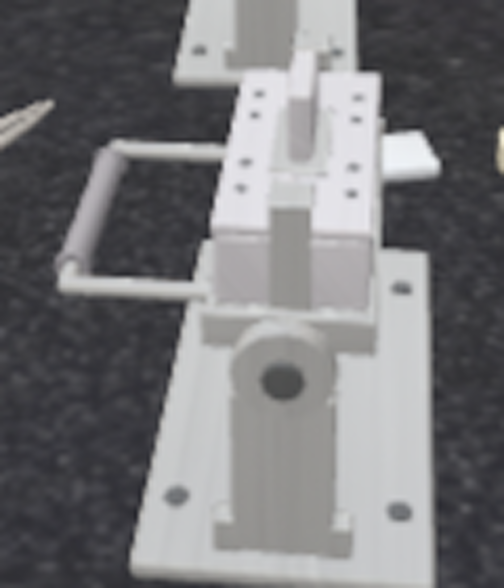

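The crops show the lid corners at crop pixels (250,68), (607,118), (585,288) and (233,240). The tab's top face is centred near (440,158), and the bar's sleeve runs from (255,418) to (487,450). The side view confirms that the bar points towards the robot.

Run:
```python
from h import *
c=cam('top'); s=cam('side')
T=lambda u,v:((u+.5)/5.5-.5+270,(v+.5)/5.5-.5+140)
S=lambda u,v:((u+.5)/4.2-.5+195,(v+.5)/4.2-.5+185)
L=[onz(c,*T(*p),.149)[:2] for p in [(250,68),(607,118),(585,288),(233,240)]]
L=np.array(L); print('lid',L.round(4),L.mean(0),[np.linalg.norm(L[i]-L[i-1]).round(4) for i in range(4)])
y=L[0]-L[1]+L[3]-L[2]; print('yaw',np.degrees(np.arctan2(-y[0],y[1])))
print('tab',onz(c,*T(440,158),.185))
b=[onz(c,*T(*p),.108)[:2] for p in [(255,418),(487,450)]];b=np.array(b)
d=b[0]-b[1];print('bar',b,b.mean(0),np.linalg.norm(d),np.degrees(np.arctan2(-d[0],d[1])))
P=[onz(c,*T(*p),.01)[:2] for p in [(97,66),(62,344),(612,420)]];P=np.array(P)
d=P[1]-P[2];print('plate',(P[0]+P[2])/2,np.linalg.norm(d),np.linalg.norm(P[0]-P[1]),np.degrees(np.arctan2(-d[0],d[1])))
# side checks
Q=[onz(s,*S(*p),.01)[:2] for p in [(132,574),(437,578),(428,254)]];Q=np.array(Q);print('plate side',(Q[0]+Q[2]*1)/2,[np.linalg.norm(Q[i]-Q[i+1]) for i in (0,1)])
print('side bar',onz(s,*S(112,150),.105),onz(s,*S(70,262),.105))
print('side tabtop',onz(s,*S(303,75),.185), onz(s,*S(303,52),.185))
o1,d1=ray(c,*T(440,158));o2,d2=ray(s,*S(304,62))
A=np.stack([d1,-d2],1);t=np.linalg.lstsq(A,o2-o1,rcond=None)[0];print('tri tab',o1+d1*t[0],o2+d2*t[1])
```

```text
lid [[ 0.5761 -0.1555]
 [ 0.5583 -0.2984]
 [ 0.4892 -0.2871]
 [ 0.5059 -0.148 ]] [ 0.53235741 -0.22224564] [np.float64(0.0706), np.float64(0.144), np.float64(0.0701), np.float64(0.1402)]
yaw -6.959771247044854
tab [ 0.53228032 -0.22236336  0.185     ]
bar [[ 0.44052409 -0.16249159]
 [ 0.42905073 -0.25680769]] [ 0.43478741 -0.20964964] 0.09501139245340928 -6.935840127398495
plate [ 0.53376392 -0.22302394] 0.24750987926324927 0.1291923046411136 -6.951128655232476
plate side [ 0.53777228 -0.22695032] [np.float64(0.12869420325244907), np.float64(0.24244740353680905)]
side bar [ 0.44375824 -0.1500348   0.105     ] [ 0.43031466 -0.2509145   0.105     ]
side tabtop [ 0.53668052 -0.22541946  0.185     ] [ 0.53812258 -0.20218507  0.185     ]
tri tab [ 0.53154648 -0.2216136   0.18815744] [ 0.53733275 -0.2213644   0.18944309]
```

Request:
carry_out(targets=[0,19,27,3,7.7,0,19,27,3,7.7,0,19,27,3,7.7,0,19,27,3,7.7,0,19,27,3,7.7,0,19,27,3,7.7,0,19,27,2,7.7,0,19,27,0,7.7,0,19,27,0,0,0,19,27,0,0,0,19,27,0,0,0,19,27,0,0,0,19,27,0,0,0,19,27,0,0,0,21,27,0,0,0,0,0,0,0,0,0,0,0,0], newtons=40)

```text
t: 1.9
eef_pos: [0.5343, -0.2225, 0.2511]
tool_rot: [-0.0, 0.748, 0.664, -0.0]
contact_force: [0.1, -0.8, -1.2]
gripper_width: 1.001
grasp_force: 0.0
```

Request:
carry_out(targets=[0,0,0,-20,0,0,0,0,-20,0,0,0,0,-20,0,0,0,0,-20,0,100,0,0,-10,0,170,0,0,-5,0,180,0,0,0,0,180,0,0,0,0,180,0,0,0,0,180,0,0,0,0])

```text
t: 2.9
eef_pos: [0.5345, -0.2233, 0.157]
tool_rot: [0.001, 0.749, 0.663, 0.0]
contact_force: [0.4, 0.2, -0.4]
gripper_width: 0.292
grasp_force: 0.0
```

Run:
```python
from h import *
s=cam('side');x=s['frame'][150:290,205:325,::-1]
cv2.imwrite('pics/s1.png',cv2.resize(x,None,fx=4.2,fy=4.2,interpolation=cv2.INTER_CUBIC))
o=bot.get_obs();print(o['eef_pos'],o['gripper_width'],o['contact_force'])
```

```text
[ 0.53444029 -0.22324904  0.15691649] 0.2922339148061358 [-0.35142531 -0.1186803  -0.317161  ]
```

View pics/s1.png

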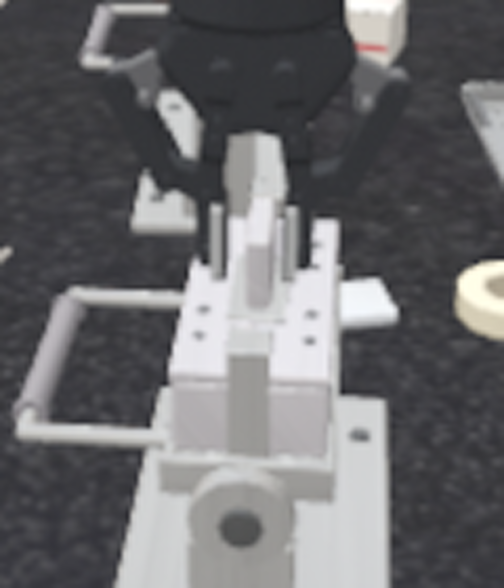

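Pads stand either side of the tab, with inner faces at crop x of about 224 and 284. The tab's front end is at about 248–272, so the tab sits a little to the right of the pads' centre. I'll compare this with the projection.

Run:
```python
from h import *
s=cam('side')
g=np.array([.5345,-.2233,.172]);X=np.array([.9927,-.121,0]);Y=np.array([.121,.9927,0])
f=lambda p:((np.array(proj(s,p))-[205,150]+.5)*4.2-.5).round(0)
print('pads near edge L/R mid/tip',[f(g+k*X*.0125-Y*.011+[0,0,z]) for k in(-1,1) for z in (-.0187,0)])
for cx in(-.004,0,.004): print(cx,'tab front L/R at top, lid',[f(g+X*(cx+k*.006)-Y*.022+[0,0,z]) for k in(-1,1) for z in (.013,-.023)])
```

```text
pads near edge L/R mid/tip [array([226., 293.]), array([226., 256.]), array([281., 295.]), array([282., 258.])]
-0.004 tab front L/R at top, lid [array([230., 242.]), array([230., 314.]), array([257., 243.]), array([257., 315.])]
0 tab front L/R at top, lid [array([239., 242.]), array([239., 314.]), array([266., 243.]), array([266., 315.])]
0.004 tab front L/R at top, lid [array([248., 243.]), array([248., 314.]), array([276., 244.]), array([275., 316.])]
```

Request:
carry_out(targets=[180,3.5,0,0,0,200,0,0,0,0,210,0,0,0,0,220,0,0,0,0,225,0,0,0,0,230,0,0,0,0,235,0,0,0,0,240,0,0,0,0,240,0,0,0,0])

```text
t: 3.9
eef_pos: [0.5375, -0.2231, 0.1564]
tool_rot: [-0.0, 0.749, 0.663, -0.0]
contact_force: [-2.8, 0.9, 2.3]
gripper_width: 0.137
grasp_force: 39.6
```

Request:
carry_out(targets=[255,0,0,1,0,255,0,0,1,0,255,0,0,1,0,255,0,0,1,0,255,0,0,1,0,255,0,0,1,0,255,0,0,0,0,255,0,0,0,0], newtons=60)

```text
t: 4.7
eef_pos: [0.5375, -0.2231, 0.1621]
tool_rot: [-0.0, 0.749, 0.663, -0.0]
contact_force: [1.2, 0.5, -7.4]
gripper_width: 0.127
grasp_force: 60.7
```

Request:
carry_out(targets=[255,0,0,1,0,255,0,0,1,0,255,0,0,1,0,255,0,0,0,0,255,0,0,0,0])

```text
t: 5.2
eef_pos: [0.5373, -0.223, 0.1646]
tool_rot: [-0.0, 0.749, 0.663, -0.0]
contact_force: [3.7, 0.2, -16.9]
gripper_width: 0.133
grasp_force: 59.3
```

Request:
carry_out(targets=[255,0,0,1,0,255,0,0,0,0,255,0,0,0,0,255,0,0,0,0,255,0,0,0,0,255,0,0,0,0,255,0,0,0,0,255,0,0,0,0,255,0,0,0,0,255,0,0,0,0,255,0,0,0,0,255,0,0,0,0,255,0,0,0,0])

```text
t: 6.5
eef_pos: [0.5373, -0.223, 0.1646]
tool_rot: [-0.001, 0.748, 0.663, -0.0]
contact_force: [6.7, -0.6, -24.7]
gripper_width: 0.13
grasp_force: 59.0
```

The box is against its stop: z stays at 0.1646 while the pull rises to 25 N. Now I'll lower it back and release.

Request:
carry_out(targets=[255,0,0,-2,0,255,0,0,-2,0,255,0,0,-2,0,255,0,0,-2,0,255,0,0,-2,0,255,0,0,0,0,255,0,0,0,0])

```text
t: 7.2
eef_pos: [0.5374, -0.2231, 0.1565]
tool_rot: [-0.0, 0.749, 0.663, -0.0]
contact_force: [-4.1, 2.4, -2.9]
gripper_width: 0.128
grasp_force: 62.3
```

Request:
carry_out(targets=[215,0,0,0,0,170,0,0,0,0,130,0,0,0,0,130,0,0,0,0,130,0,0,0,0,130,0,0,0,0])

```text
t: 7.8
eef_pos: [0.5378, -0.2233, 0.1565]
tool_rot: [0.0, 0.749, 0.663, 0.0]
contact_force: [0.3, 0.8, -0.2]
gripper_width: 0.487
grasp_force: 0.0
```

Request:
carry_out(targets=[130,0,0,20,0,130,0,0,20,0,130,0,0,25,0,130,-25,3,0,0,130,-25,3,0,0,130,-25,3,0,0,130,-24,3,0,0,130,0,0,0,0,130,0,0,-30,0,130,0,0,-30,0,130,0,0,-20,0,130,0,0,0,0,130,0,0,0,0])

```text
t: 9.1
eef_pos: [0.4393, -0.2111, 0.1416]
tool_rot: [-0.0, 0.748, 0.663, 0.0]
contact_force: [-0.6, 0.2, 0.6]
gripper_width: 0.49
grasp_force: 0.0
```

Run:
```python
from h import *
s=cam('side');x=s['frame'][150:290,175:315,::-1]
cv2.imwrite('pics/s2.png',cv2.resize(x,None,fx=4.2,fy=4.2,interpolation=cv2.INTER_CUBIC))
o=bot.get_obs();print(o['eef_pos'],o['gripper_width'],o['contact_force'])
g=o['eef_pos'];X=np.array([.9927,-.121,0]);Y=np.array([.121,.9927,0])
f=lambda p:((np.array(proj(s,p))-[175,150]+.5)*4.2-.5).round(0)
print([f(np.array([g[0],g[1],.105])+Y*k) for k in (-.045,0,.045)])
```

```text
[ 0.43980651 -0.21129564  0.14228025] 0.4892076701922136 [ 0.69203595 -0.80427155  0.46665229]
[array([162., 415.]), array([181., 361.]), array([197., 313.])]
```

View pics/s2.png

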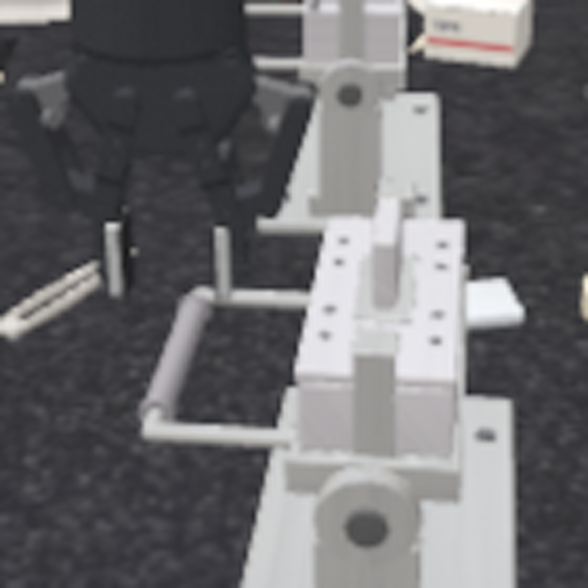

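The bar's midpoint shows at (178,354) in the crop, against (181,361) projected below the tool, so the tool is within about 3 mm of it. The box has settled back. I'll descend and grip the bar.

Request:
carry_out(targets=[130,-1,2,-20,0,130,0,0,-20,0,130,0,0,-15,0,180,0,0,0,0,195,0,0,0,0,205,0,0,0,0,215,0,0,0,0,225,0,0,0,0,235,0,0,0,0,235,0,0,0,0,235,0,0,0,0], newtons=30)

```text
t: 10.25
eef_pos: [0.4383, -0.2095, 0.0874]
tool_rot: [0.001, 0.749, 0.663, 0.0]
contact_force: [-1.2, 0.1, 6.4]
gripper_width: 0.15
grasp_force: 29.2
```

Request:
carry_out(targets=[245,0.3,0,7.8,0,245,0.9,-0.1,7.8,0,245,1.5,-0.2,7.8,0,245,2.1,-0.2,7.5,0,245,2.7,-0.3,7.4,0,245,3.3,-0.4,7.1,0,245,3.8,-0.5,6.8,0,245,4.3,-0.5,6.6,0,245,4.8,-0.6,6.1,0,245,5.3,-0.6,5.8,0,245,0,0,0,0,245,0,0,0,0], newtons=40)

```text
t: 11.45
eef_pos: [0.4667, -0.213, 0.1575]
tool_rot: [0.0, 0.749, 0.663, -0.0]
contact_force: [-1.9, -5.0, 4.6]
gripper_width: 0.151
grasp_force: 39.8
```

Request:
carry_out(targets=[245,5.7,-0.7,5.3,0,245,6.1,-0.7,4.9,0,245,6.5,-0.8,4.3,0,245,6.8,-0.8,3.9,0,245,7.1,-0.9,3.3,0,245,7.3,-0.9,2.7,0,245,7.5,-0.9,2.1,0,245,7.6,-0.9,1.6,0,245,7.7,-0.9,0.9,0,245,7.8,-1,0.3,0,245,0,0,0,0])

```text
t: 12.55
eef_pos: [0.5385, -0.2222, 0.1876]
tool_rot: [0.002, 0.749, 0.663, 0.001]
contact_force: [2.0, -7.2, 6.8]
gripper_width: 0.149
grasp_force: 40.0
```

Run:
```python
from h import *
s=cam('side');x=s['frame'][90:310,175:375,::-1]
cv2.imwrite('pics/s3.png',cv2.resize(x,None,fx=2.7,fy=2.7,interpolation=cv2.INTER_CUBIC))
```

```text
(no output)
```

View pics/s3.png

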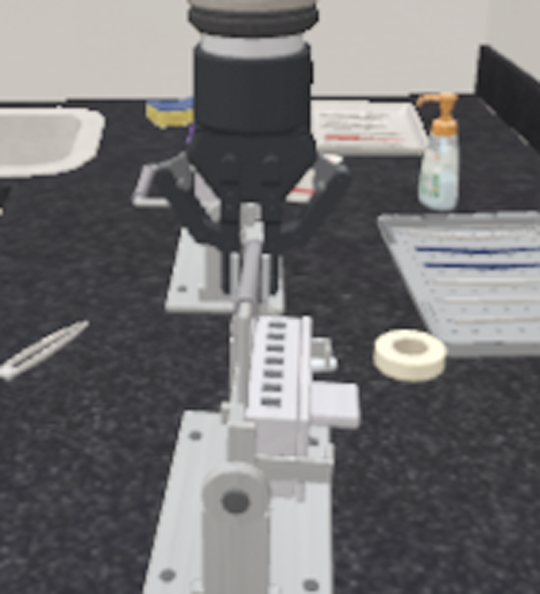

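The cradle is at 90° with the bar held in the fingers at the top. I'll carry on over.

Request:
carry_out(targets=[245,7.8,-1.1,-0.3,0,245,7.7,-1.1,-0.9,0,245,7.6,-1.1,-1.6,0,245,7.5,-1.1,-2.1,0,245,7.3,-1.1,-2.7,0,245,7.1,-1.1,-3.3,0,245,6.8,-1,-3.9,0,245,6.5,-1,-4.3,0,245,6.1,-0.9,-4.9,0,245,5.7,-0.9,-5.3,0,245,0,0,0,0])

```text
t: 13.7
eef_pos: [0.6091, -0.2313, 0.1569]
tool_rot: [0.001, 0.748, 0.663, 0.001]
contact_force: [6.0, -3.8, 2.1]
gripper_width: 0.149
grasp_force: 39.8
```

Request:
carry_out(targets=[245,5.3,-0.8,-5.8,0,245,4.8,-0.7,-6.1,0,245,4.3,-0.6,-6.6,0,245,3.8,-0.6,-6.8,0,245,3.3,-0.5,-7.1,0,245,2.7,-0.4,-7.4,0,245,2.1,-0.3,-7.5,0,245,1.5,-0.3,-7.8,0,245,0.9,-0.2,-7.8,0,245,0,0,0,0])

```text
t: 14.7
eef_pos: [0.6365, -0.2349, 0.0921]
tool_rot: [-0.0, 0.748, 0.663, 0.001]
contact_force: [6.7, -2.2, -2.6]
gripper_width: 0.151
grasp_force: 39.5
```

Request:
carry_out(targets=[245,0,0,-2,0,245,0,0,-2,0,245,0,0,-2,0,245,0,0,0,0,245,0,0,0,0])

```text
t: 15.2
eef_pos: [0.6366, -0.2349, 0.0876]
tool_rot: [0.0, 0.748, 0.663, 0.001]
contact_force: [5.9, -1.6, 2.3]
gripper_width: 0.15
grasp_force: 40.0
```

Request:
carry_out(targets=[245,0,0,-1,0,245,0,0,-1,0,245,0,0,0,0,245,0,0,0,0])

```text
t: 15.6
eef_pos: [0.6367, -0.2349, 0.0874]
tool_rot: [0.0, 0.748, 0.663, 0.001]
contact_force: [0.2, -0.0, 14.0]
gripper_width: 0.148
grasp_force: 41.0
```

The cradle is at its stop: z is 0.0874, as at the start, and the force rose to 14 N. I'll release and back off upwards.

Request:
carry_out(targets=[190,0,0,0,0,140,0,0,0,0,130,0,0,0,0,130,0,0,0,0,130,0,0,0,0,130,0,0,20,0,130,0,0,30,0,130,0,0,40,0,130,0,0,40,0,130,0,0,40,0,130,0,0,40,0,130,0,0,0,0,130,0,0,0,0])

```text
t: 16.9
eef_pos: [0.6358, -0.2359, 0.2972]
tool_rot: [0.001, 0.749, 0.663, 0.0]
contact_force: [-0.3, -0.4, -0.9]
gripper_width: 0.494
grasp_force: 0.0
```

Run:
```python
from h import *
s=cam('side','s4');x=s['frame'][110:330,175:375,::-1]
cv2.imwrite('pics/s5.png',cv2.resize(x,None,fx=2.7,fy=2.7,interpolation=cv2.INTER_CUBIC))
f=lambda p:((np.array(proj(s,p))-[175,110]+.5)*2.7-.5).round(0)
Y=np.array([.121,.9927,0]);b=np.array([.6367,-.2349,.105]);print(f(b-Y*.045),f(b+Y*.045))
print(bot.get_obs()['eef_pos'])
```

```text
[391. 389.] [382. 320.]
[ 0.63506607 -0.2357729   0.29550234]
```

View pics/s5.png

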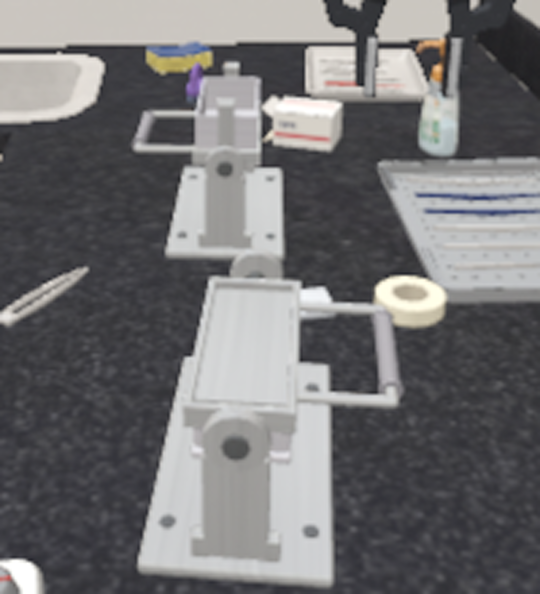

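The cradle is upside down and level, with its bar at (381,317)–(392,387), matching the stop position. The basket stand is unchanged and the arm is clear.

```bash
python3 -c "
from station import bot
print(bot.hand_in())"
```

```text
the job is handed in; nothing more can be done
None
```

The job is handed in: I tugged the box to its catches, held it about 1 s and let it settle back, then swung the cradle over to its upside-down stop and let go; the basket stand was left as it was.

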